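Sort large balls from a sample tray with a bar scoop

TASK

With the slotted bar scoop (not the solid-floored one) scoop both large steel balls together up out of the rectangular tray, letting the small balls drop through and stay in the tray. Tip the two large balls into the round steel dish, then stand the scoop upright again on the table or in the tray. Do not pick the balls up with the gripper.

Things in the scene. Friction and masses are not known exactly. Their poses are not given: they have to be found in the camera images.
- scoop_grip (a point): Loose slotted steel scoop, 160 g, 99 mm wide, standing on its bars, open floor. Point: middle of its upright dark grip at the rear, 105 mm above the scoop's underside. Grip bar 12 mm thick (x), 30 mm wide (y), from 35 to 125 mm above the underside. Axes: z up, open mouth faces -x. Rear wall 7 mm along -x from here, 45 mm high; nothing lies over 6 mm behind the point. A solid-floored look-alike is not wanted.
- scoop_mouth (a point): Middle of the same scoop's bar tips (its mouth), at the underside: 109 mm along -x and 105 mm below the grip point. Floor: four 4 mm bars 30 mm apart (26 mm gaps); cheeks 33 mm high at y = +-49 mm begin 26 mm behind the tips. Large balls sit between bars and roll along them: mouth raised 10 degrees they roll to the rear wall, mouth lowered 30 to 40 degrees they roll out.
- tray: Aluminium tray fixed to the table, 254 (x) by 158 mm (y) outside, 28 mm high, walls and floor 4 mm thick. Origin: centre of its underside; z up. The balls start in its -x half (nearer the robot), centres 30 to 90 mm inside the -x wall and within 28 mm of the middle line. Its +x half is empty: the scoop fits there, mouth towards -x, and can be drawn along the floor until its tips near the -x wall.
- dish: Round open steel dish, loose, 0.5 kg, 170 mm across the rim, 156 mm across the foot, 50 mm high, floor 4 mm thick. Origin: centre of its underside; z up.
- big1: one of the two large steel balls in the tray, plain hollow steel, 34 mm diameter, 50 g; the point is its centre; it rolls freely
- big2: one of the two large steel balls in the tray, plain hollow steel, 34 mm diameter, 50 g; the point is its centre; it rolls freely
- small1: one of the three undersized steel balls in the tray, 16 mm diameter, 17 g; the point is its centre; it drops through the scoop's gaps; stays in the tray
- small2: one of the three undersized steel balls in the tray, 16 mm diameter, 17 g; the point is its centre; it drops through the scoop's gaps; stays in the tray
- small3: one of the three undersized steel balls in the tray, 16 mm diameter, 17 g; the point is its centre; it drops through the scoop's gaps; stays in the tray
Things that resemble listed ones, but are neither listed nor needed, are in the scene too. Leave any green look-alike of the part that bears scoop_grip alone.

How it is judged (in metres and radians):
On the way:
1. both large balls lie together in the slotted scoop, its grip at least 50 mm higher than when it stands on the table, and the small balls are in the tray (height (world z) of scoop_grip above 0.155 m and x of big1 in the frame of scoop_grip between -0.115 and 0 m and y of big1 in the frame of scoop_grip between -0.052 and 0.052 m and z of big1 in the frame of scoop_grip between -0.11 and -0.05 m and x of big2 in the frame of scoop_grip between -0.115 and 0 m and y of big2 in the frame of scoop_grip between -0.052 and 0.052 m and z of big2 in the frame of scoop_grip between -0.11 and -0.05 m and x of small1 in the frame of tray between -0.127 and 0.127 m and y of small1 in the frame of tray between -0.079 and 0.079 m and z of each of small1, small2, small3 in the frame of tray below 0.03 m and x of small2 in the frame of tray between -0.127 and 0.127 m and y of small2 in the frame of tray between -0.079 and 0.079 m and x of small3 in the frame of tray between -0.127 and 0.127 m and y of small3 in the frame of tray between -0.079 and 0.079 m), for 0.2 s.
At the end, for the whole second after the job is handed in: Both large balls are in the dish (centres within 75 mm of its axis and below its rim), the dish stands level on the table, all three small balls are in the tray, and the slotted scoop stands upright (within 8 degrees) on the table or in the tray (its grip point 90 to 125 mm above the table) (horizontal distance between each of big1, big2 and dish below 0.075 m and z of big1 in the frame of dish between 0 and 0.045 m and z of big2 in the frame of dish between 0 and 0.045 m and x of small1 in the frame of tray between -0.127 and 0.127 m and y of small1 in the frame of tray between -0.079 and 0.079 m and z of each of small1, small2, small3 in the frame of tray below 0.03 m and x of small2 in the frame of tray between -0.127 and 0.127 m and y of small2 in the frame of tray between -0.079 and 0.079 m and x of small3 in the frame of tray between -0.127 and 0.127 m and y of small3 in the frame of tray between -0.079 and 0.079 m and height (world z) of scoop_grip between 0.09 and 0.125 m and angle between scoop_grip's own z axis and vertical below 0.15 rad and angle between dish's own z axis and vertical below 0.1 rad and height (world z) of dish below 0.01 m); the robot touches nothing.
It fails at once if the gripper's fingers press on a ball (contact force between the fingers and big1 above 1.5 N or contact force between the fingers and big2 above 1.5 N or contact force between the fingers and small1 above 1.5 N or contact force between the fingers and small2 above 1.5 N or contact force between the fingers and small3 above 1.5 N).
It also fails if it takes over 64 s, if anything falls off the work surface, if the arm or the gripper's body presses on something with over 40 N, if the wrist force passes 120 N, or if a joint passes its speed limit or range.

ROBOT

A 6-joint arm with a two-finger parallel gripper is mounted at the origin on the work surface. World frame = base frame: x ahead of the robot, y to its left, z up, the work surface at z = 0. Lengths are in mm, angles in rad, forces in N, time in s.
With the tool pointing down it reaches from about 325 to 750 mm from the base axis. Payload 7.6 kg.
Tool frame: the origin (TCP) lies midway between the tips of the shut fingers; the grasp point (between the pads) lies 19 mm behind it (robot.grasp_offset is the distance from the TCP to the grasp point, in mm); z points along the fingers, y is the line along which they close (so a half turn about z gives the same grasp; the last joint's range is limited). The gripper opens to 85 mm and grips with 20 to 120 N. Pads are 22 mm wide; open, the fingers measure 114 mm over their backs; the gripper's body (76 mm by 85 mm) begins 54 mm behind the grasp point. The pads swing forward as they close: fully open they stand 13 mm farther back than shut.
Start: joints at [-1.211, 0.052, 1.401, -0, 1.689, -0.07], TCP at [218.788, -477.261, 231.323] pointing down, gripper open.
Joint ranges: [-2.9, 2.9], [-0.91, 2.17], [0.12, 2.37], [-1.06, 4.2], [0.26, 2.73], [-2.93, 2.93]. Speed limits (rad/s): [2.57, 2.57, 3.01, 3.14, 3.14, 3.14].

INTERFACE

Orientations are given as a 3x3 rotation matrix whose columns are the frame's x, y, z axes.
In Python, from cell import robot, capture, order, outline_of gives the robot as it stands. The module is installed in compiled form; this text tells all that it offers.
- The arm moves only by the tool play_rows, never from a script. Its argument "targets" is a list of rows, each an object with "slide": the shift along the tool's x, y, z as a fraction of full scale, a list of three; "roll": the turn about the tool's z as a fraction of full scale. In form: [{"slide": [tx, ty, tz], "roll": roll}, ...]. A call has 1 to 12 rows; each row shifts and turns the commanded pose from where the row before left it, along the tool's axes as they then stand; what a row does not reach is not made up. Full scale, the value 1, is 1000 mm for a shift and 1.5 rad for a turn. A row lasts 1/8 s, in which the tool goes at most 62.5 mm and 10.7 degrees, less where a joint would pass 70% of its speed; a pose out of reach is approached as far as the arm can. A call with a number of a shift or a turn outside -1 to 1 is refused whole. A call with a gripper value outside its range is refused whole. "hand" is the gripper's target within -1 to 1 (fully open at 1, half-way at 0, shut at -1), set as the call begins (left out, the last holds). The fingers move at their own pace and stop on an object; "force" is the grip in N (left out, the last holds). Time passes only in rows, so rows that do not move let the fingers close. It gives the time, the measured TCP pose, the force, the opening and the grip force at its end, in the units of the state.
- robot.read_state(): the state, without advancing time (a new reading comes with each control period).
- capture(name): name is "side" or "top" or "wrist"; returns a dict with "img" (420x560x3 uint8, red, green, blue), "camera_matrix" (3x3 intrinsics, pixels), "R" (3x3) and "t" (3): a world point X has camera coordinates R X + t. Camera axes: x right, y down, z forward; pixel columns grow to the right and rows downward; lengths in mm; the calibration is good to about 2 mm. A picture is of the moment at which its call begins. There is no depth.
- order.hand_in(): hands the job in; it is judged then, once.
Trained networks look in a picture, given as the dict that the camera call returned (one of the last four; its "shot" number tells which), for a name from the list of things; names that differ only in an ending like _2 or _b are one class to them, and where a whole thing is asked for, a point or a joint stands for the part that bears it (a point fixed in the world has none). Each returns a list of dicts, best first, with "confidence" (0 to 1); they miss things now and then, are a little off and sometimes report something else, mostly with a low value. They report only what shows in the picture. A call takes as long as a camera call. They do not tell look-alikes from the thing itself.
- outline_of(picture, query): "pixels" (420x560 bool, what is visible of it) and "extent" ([left, top, right, bottom] in pixels, round what is visible of it).
The state is a dict: "clock": time; "joint_positions": joint angles; "qvel": joint speeds; "joint_torque": joint torques, N m; "eef_pos": TCP position; "orientation": TCP orientation; "force": force on the tool from outside, world axes, zero at the start; "moment": the same for the moment, N m; "grip_width": finger opening in mm; "grasp_force": force on a finger pad.
Only numpy, scipy, OpenCV 4.12 (cv2) and the standard library are available. Lean on these libraries where they do the work, as an engineer would, in place of code of your own. Each camera call takes 0.05 s, during which the arm holds its last target. There are 200 camera calls.

## Working session

There is one attempt and no reset: what is moved stays moved. The work goes in short steps, Python scripts to look and compute and a tool call to move; the robot and the scene stay as the last step left them, time stands still between calls to the robot, and variables do not carry over. Pictures are saved under pics/ and viewed, at most 10 in all, crops included, and the job is handed in when it is done.

Besides the shell and the picture viewer there is one more tool, called after "Request:" in YAML: its name, and indented under it one key for each argument. play_rows: Moves the arm, as the interface text tells. Shift numbers are shares of 1000 mm and turn numbers shares of 1.5 rad, none past 1 either way. Its arguments: {"type":"object","properties":{"targets":{"type":"array","items":{"type":"object","properties":{"slide":{"type":"array","items":{"type":"number","minimum":-1,"maximum":1}},"roll":{"type":"number","minimum":-1,"maximum":1}}}},"hand":{"type":"number"},"force":{"type":"number"}},"required":["targets"]}

```bash
mkdir -p pics; cat > h.py <<'E'
import numpy as np, cv2
from cell import robot, capture, order, outline_of
def save(n,p): cv2.imwrite(f'pics/{n}.png',cv2.cvtColor(p,cv2.COLOR_RGB2BGR))
def ray(c,u,v,z):
    d=c['R'].T@np.linalg.inv(c['camera_matrix'])@np.array([u,v,1.]); o=-c['R'].T@c['t']
    return o+d*(z-o[2])/d[2]
def proj(c,X):
    p=c['camera_matrix']@(c['R']@np.array(X,float)+c['t']); return p[:2]/p[2]
E
python3 - <<'E'
from h import *
np.set_printoptions(precision=3,suppress=True)
a=capture('top');b=capture('side');save('top',a['img']);save('side',b['img'])
for c in(a,b):
    print(-c['R'].T@c['t'],c['R'][2],c['camera_matrix'][0])
    for q in['scoop_grip','tray','dish','big1','small1']:
        for o in outline_of(c,q):
            ys,xs=np.nonzero(o['pixels']);print(q,round(o['confidence'],2),o['extent'],xs.mean().round(1),ys.mean().round(1))
print(robot.read_state())
E
```

```text
[273.834 133.799 973.932] [ 0.218  0.042 -0.975] [387.332   0.    284.032]
scoop_grip 0.95 [237.4, 151.9, 283.7, 211.4] 258.9 178.0
scoop_grip 0.7 [94.6, 126.6, 153.4, 183.4] 118.0 149.2
tray 0.74 [327.5, 146.6, 395.0, 254.2] 360.6 200.2
dish 0.57 [160.2, 207.0, 233.5, 279.2] 194.8 242.7
dish 0.52 [325.6, 147.5, 394.2, 253.9] 360.4 200.2
big1 0.53 [342.4, 206.7, 354.4, 220.6] 349.0 212.8
big1 0.42 [342.0, 226.3, 356.7, 237.6] 348.6 233.7
[ -68.388  710.201 1028.861] [ 0.449 -0.45  -0.772] [412.16    0.    283.884]
scoop_grip 0.73 [121.2, 263.9, 177.6, 311.1] 141.2 285.5
scoop_grip 0.64 [229.1, 187.0, 269.4, 239.5] 241.8 209.4
tray 0.84 [261.1, 145.0, 349.2, 212.5] 304.9 176.0
dish 0.68 [223.8, 249.2, 287.5, 306.9] 256.5 278.1
big1 0.5 [317.8, 183.9, 326.6, 196.9] 322.1 191.5
{'clock': 0.6, 'joint_positions': array([-1.211,  0.052,  1.401,  0.   ,  1.689, -0.07 ]), 'qvel': array([ 0.   , -0.001, -0.001,  0.001, -0.001, -0.001]), 'joint_torque': array([ -0.001, -38.135, -36.018,  -0.   ,   0.   ,   0.   ]), 'eef_pos': array([ 218.804, -477.263,  231.327]), 'orientation': array([[ 0.909,  0.417,  0.   ],
       [ 0.417, -0.909, -0.   ],
       [ 0.   ,  0.   , -1.   ]]), 'force': array([ 0.969, -0.078,  0.545]), 'moment': array([ 0.019, -0.017,  0.017]), 'grasp_force': 0.0, 'grip_width': 85.19842409111367}
```

View pics/top.png

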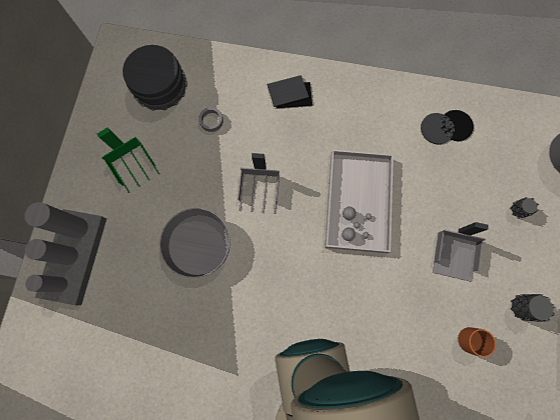

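View pics/side.png

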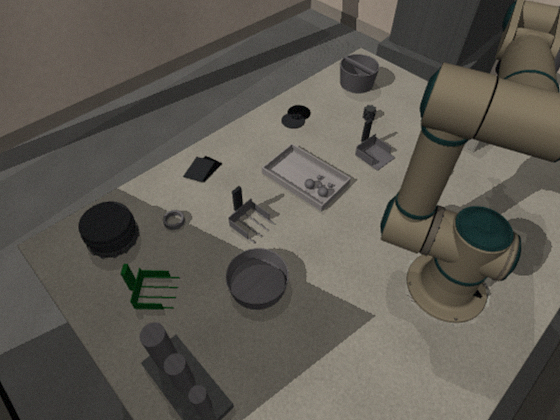

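The candidates are three. The steel slotted scoop is at top-image (260,180), with open bars, a dark grip and plain steel. The green slotted one at (120,150) is excluded by its colour. The solid-floored scoop is at (458,253). The tray is at (360,200), with the two large balls at (349,213) and (349,234). The dish is at (195,243). I'll confirm the scoop in one enlarged crop.

```bash
python3 - <<'E'
from h import *
np.set_printoptions(precision=1,suppress=True)
a=capture('top');b=capture('side')
A=cv2.resize(a['img'][140:265,225:405],None,fx=4.4,fy=4.4,interpolation=cv2.INTER_CUBIC);save('crop',A)
P=lambda c,u,v,z:print((u,v),ray(c,u,v,z))
from scipy.ndimage import label
o=[o for o in outline_of(a,'tray')][0]
q=cv2.minAreaRect(np.argwhere(o['pixels'])[:,::-1].astype(np.float32));bx=cv2.boxPoints(q);print('tray',[ray(a,u,v,28)for u,v in bx])
o=[o for o in outline_of(a,'dish')if o['extent'][0]<300][0]
cn=max(cv2.findContours(o['pixels'].astype('uint8'),0,2)[0],key=len);print('dish',cv2.fitEllipse(cn))
P(a,*cv2.fitEllipse(cn)[0],50)
for c in(a,b):
  for q in['big1','small1']:
    for o in outline_of(c,q):
      ys,xs=np.nonzero(o['pixels']);P(c,xs.mean(),ys.mean(),21 if q=='big1' else 12)
E
```

```text
tray [array([405.7,  59.8,  28. ]), array([667.3,  87.1,  28. ]), array([688.5, -85. ,  28. ]), array([ 426.2, -102.3,   28. ])]
dish ((194.8759307861328, 242.4821319580078), (67.52983856201172, 70.66160583496094), 53.82069396972656)
(194.8759307861328, 242.4821319580078) [362.5 369.1  50. ]
(np.float64(348.60897435897436), np.float64(212.51923076923077)) [509.  13.  21.]
(np.float64(348.6794871794872), np.float64(233.76923076923077)) [455.4   5.1  21. ]
(np.float64(322.5686274509804), np.float64(191.80392156862746)) [457.3   7.5  21. ]
(np.float64(308.94505494505495), np.float64(183.7032967032967)) [511.8  14.   21. ]
(np.float64(242.9242618741977), np.float64(211.87034659820281)) [577.7 242.6  12. ]
```

View pics/crop.png

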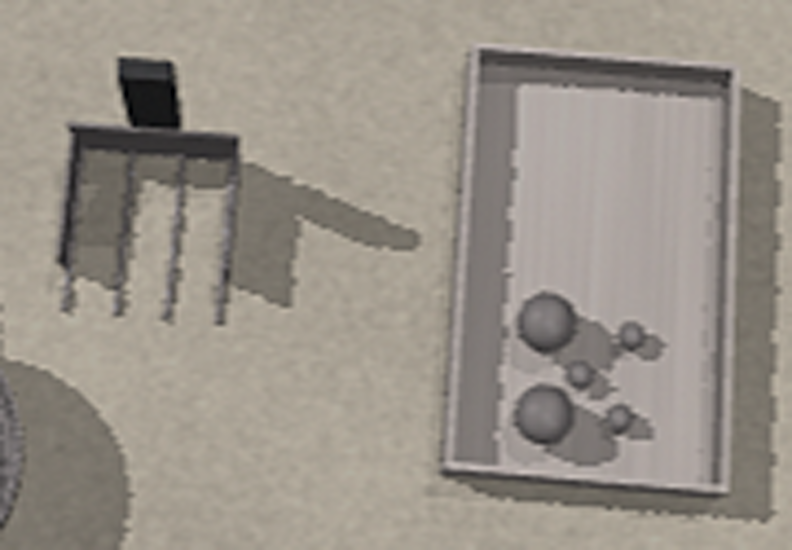

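The crop shows the wanted scoop: four open bars, tips at crop (67..220,315), dark grip top at (146,68), plain steel. The tray's corners are at (478,47), (740,70), (725,493) and (443,470). The large balls are at (546,322) and (545,413).

```bash
python3 - <<'E'
from h import *
np.set_printoptions(precision=1,suppress=True)
a=capture('top');b=capture('side')
f=lambda x,y,z:ray(a,225+x/4.4,140+y/4.4,z)
T=np.array([f(478,47,28),f(740,70,28),f(725,493,28),f(443,470,28)]);print(T);ct=T.mean(0)
ex=(T[0]+T[1]-T[2]-T[3])[:2];ey=(T[0]+T[3]-T[1]-T[2])[:2];print(ct,np.linalg.norm(ex)/2,np.linalg.norm(ey)/2)
yt=np.arctan2(ex[1],ex[0]);yt2=np.arctan2(-ey[0],ey[1]);print('tray yaw',yt,yt2)
y=(yt*2+yt2)/3;R=np.array([[np.cos(y),-np.sin(y)],[np.sin(y),np.cos(y)]])
for n,x,yy,z in[('b',546,322,21),('b',545,413,21),('s',632,335,12),('s',580,375,12),('s',619,418,12)]:
  p=f(x,yy,z);print(n,p,'tray frame',R.T@(p-ct)[:2])
tips=np.array([f(67,310,2),f(118,315,2),f(168,320,2),f(220,322,2)]);print('tips',tips,tips.mean(0))
g=f(147,68,125);print('grip',g)
d=g-tips.mean(0);print('scoop yaw',np.arctan2(d[1],d[0]),np.linalg.norm(d[:2]))
d=tips[0]-tips[3];print('yaw from tips',np.arctan2(-d[0],d[1]),np.linalg.norm(d[:2]))
for o in outline_of(b,'scoop_grip'):
  if o['extent'][0]>200:print(o['extent'])
print('proj grip top side',proj(b,g))
E
```

```text
[[662.9  75.8  28. ]
 [676.4 -77.8  28. ]
 [427.5 -99.2  28. ]
 [411.9  56.8  28. ]]
[544.7 -11.1  28. ] 250.77334561401895 155.46439648406545
tray yaw 0.08047659878414894 0.09345479444216316
b [507.5  11.6  21. ] tray frame [-35.1  25.8]
b [455.3   4.6  21. ] tray frame [-87.7  23.2]
s [511.  -39.4  12. ] tray frame [-35.9 -25.3]
s [482.4 -13.2  12. ] tray frame [-62.2   3.2]
s [461.7 -38.5  12. ] tray frame [-85.  -20.3]
tips [[468.9 285.6   2. ]
 [471.3 255.7   2. ]
 [473.6 226.4   2. ]
 [477.9 196.3   2. ]] [472.9 241.    2. ]
grip [580.  251.7 125. ]
scoop yaw 0.09987762964342178 107.58108237231748
yaw from tips 0.10096275257781513 89.79254765933963
[227.9, 185.9, 269.3, 240.9]
proj grip top side [237.5 189.2]
```

Request:
play_rows:
  targets:
    - {"slide":[0,0,0],"roll":0.11}
    - {"slide":[0,0,0],"roll":0.11}
    - {"slide":[0.03,-0.05,0],"roll":0}
    - {"slide":[0.03,-0.05,0],"roll":0}
    - {"slide":[0.03,-0.05,0],"roll":0}
    - {"slide":[0.03,-0.05,0],"roll":0}
    - {"slide":[0.03,-0.05,0],"roll":0}
    - {"slide":[0.03,-0.05,0],"roll":0}
    - {"slide":[0.03,-0.05,0],"roll":0}
    - {"slide":[0.03,-0.05,0],"roll":0}
    - {"slide":[0.03,-0.05,0],"roll":0}
    - {"slide":[0.03,-0.05,0],"roll":0}
  hand: 1
  force: 100

```text
clock: 2.65
eef_pos: [468.1, 52.1, 231.6]
orientation: [[0.995, 0.1, 0.001], [0.1, -0.995, -0.0], [0.001, 0.0, -1.0]]
force: [0.3, -0.5, 0.4]
grip_width: 85.3
grasp_force: 0.0
```

```bash
cat >> h.py <<'E'
def go(x,y,z,yaw):
    "tool-frame shift (mm, after the turn) and roll fraction to TCP target"
    s=robot.read_state(); p=s['eef_pos'];O=s['orientation']
    y0=np.arctan2(O[1,0],O[0,0]); c,n=np.cos(yaw),np.sin(yaw)
    d=np.array([x,y,z])-p
    print('clock %.2f pos %s yaw %.4f tilt %.3f grip %.1f f %.1f F %s'%(s['clock'],p.round(1),y0,np.arccos(-O[2,2]),s['grip_width'],s['grasp_force'],np.round(s['force'],1)))
    print('roll',round((y0-yaw)/1.5,4),'slide',np.round([d[0]*c+d[1]*n,d[0]*n-d[1]*c,-d[2]],1))
E
python3 -c "
from h import *
go(580,251.7,150,.1)"
```

```text
clock 2.65 pos [468.1  52.1 231.6] yaw 0.1000 tilt 0.001 grip 85.3 f 0.0 F [ 0.3 -0.5  0.4]
roll 0.0 slide [ 131.3 -187.4   81.6]
```

Request:
play_rows:
  targets:
    - {"slide":[0.033,-0.047,0],"roll":0}
    - {"slide":[0.033,-0.047,0],"roll":0}
    - {"slide":[0.033,-0.047,0.02],"roll":0}
    - {"slide":[0.032,-0.046,0.03],"roll":0}
    - {"slide":[0,0,0],"roll":0}

```text
clock: 3.28
eef_pos: [577.5, 250.8, 174.9]
orientation: [[0.995, 0.103, -0.01], [0.103, -0.995, -0.003], [-0.01, 0.002, -1.0]]
force: [-0.6, -0.6, -0.5]
grip_width: 85.2
grasp_force: 0.0
```

```bash
python3 - <<'E'
from h import *
go(580,251.7,66,.1)
w=capture('wrist');save('w1',w['img']);print(proj(w,[580,251.7,125]),proj(w,[472.9,241,2]))
E
```

```text
clock 3.27 pos [577.5 250.8 174.9] yaw 0.1033 tilt 0.010 grip 85.2 f 0.0 F [-0.6 -0.6 -0.5]
roll 0.0022 slide [  2.6  -0.7 108.9]
[277.48536284 227.2305506 ] [276.37608284 280.86506876]
```

View pics/w1.png

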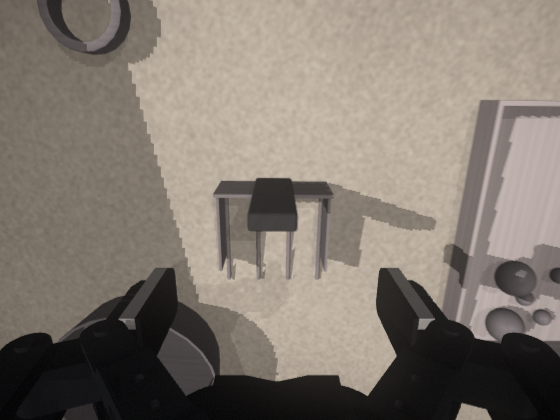

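The wrist view shows the fingers open either side of the dark grip, whose top face is at (272,219), a few millimetres off the projected (277,227). The bar tips at (275,280) match. I'm shifting a little and going down.

Request:
play_rows:
  targets:
    - {"slide":[0.005,-0.002,0],"roll":0}
    - {"slide":[0,0,0.03],"roll":0}
    - {"slide":[0,0,0.04],"roll":0}
    - {"slide":[0,0,0.03],"roll":0}
    - {"slide":[0,0,0.008],"roll":0}
    - {"slide":[0,0,0],"roll":0}

```text
clock: 4.08
eef_pos: [584.3, 250.6, 75.7]
orientation: [[0.995, 0.099, 0.002], [0.099, -0.995, 0.001], [0.002, -0.0, -1.0]]
force: [-0.1, 0.1, 0.7]
grip_width: 85.3
grasp_force: 0.0
```

Request:
play_rows:
  targets:
    - {"slide":[0,0,0],"roll":0}
    - {"slide":[0,0,0],"roll":0}
    - {"slide":[0,0,0],"roll":0}
    - {"slide":[0,0,0],"roll":0}
    - {"slide":[0,0,0],"roll":0}
    - {"slide":[0,0,0],"roll":0}
  hand: -1
  force: 100

```text
clock: 4.82
eef_pos: [583.9, 251.1, 74.5]
orientation: [[0.995, 0.1, 0.001], [0.1, -0.995, 0.0], [0.001, -0.0, -1.0]]
force: [1.2, 1.6, 4.9]
grip_width: 28.4
grasp_force: 98.2
```

Request:
play_rows:
  targets:
    - {"slide":[0,0,-0.02],"roll":0}
    - {"slide":[0,0,-0.03],"roll":0}
    - {"slide":[0,0,-0.03],"roll":0}
    - {"slide":[0,0,0],"roll":0}
    - {"slide":[0,0,0],"roll":0}

```text
clock: 5.45
eef_pos: [582.9, 250.7, 152.3]
orientation: [[0.995, 0.1, -0.002], [0.1, -0.995, -0.001], [-0.002, 0.001, -1.0]]
force: [0.6, -0.1, -1.0]
grip_width: 28.4
grasp_force: 98.7
```

```bash
python3 - <<'E'
from h import *
go(655.5,-7,155,.085)
s=capture('side');u,v=map(int,proj(s,[530,245,120]));print(u,v)
save('s2',cv2.resize(s['img'][v-60:v+60,u-70:u+70],None,fx=5,fy=5,interpolation=cv2.INTER_CUBIC))
# expected pixel of tips if level
st=robot.read_state();p=st['eef_pos'];c,n=np.cos(.1),np.sin(.1)
for k in(0,-10,10,20):
  k=np.radians(k) # mouth-down angle
  rx,rz=-109,-74.5-19
  q=[rx*np.cos(k)-rz*np.sin(k), rz*np.cos(k)+rx*np.sin(k)]
  for yy in(-45,45):
    X=[p[0]-1+q[0]*c-yy*n,p[1]+q[0]*n+yy*c,p[2]+19+q[1]];print(np.degrees(k),yy,(proj(s,X)-[u-70,v-60])*5)
E
```

```text
clock 5.45 pos [582.9 250.7 152.3] yaw 0.0997 tilt 0.002 grip 28.4 f 98.7 F [ 0.6 -0.1 -1. ]
roll 0.0098 slide [ 50.5 262.9  -2.7]
250 198
0.0 -45 [480.16737339 354.36062913]
0.0 45 [376.37763222 449.01815161]
-10.0 -45 [499.21240472 345.44680553]
-10.0 45 [394.20653143 441.54077395]
10.0 -45 [457.57082925 357.19256881]
10.0 45 [354.74619614 450.30624493]
20.0 -45 [432.20396001 354.16534208]
20.0 45 [330.0838821  445.68583745]
```

View pics/s2.png

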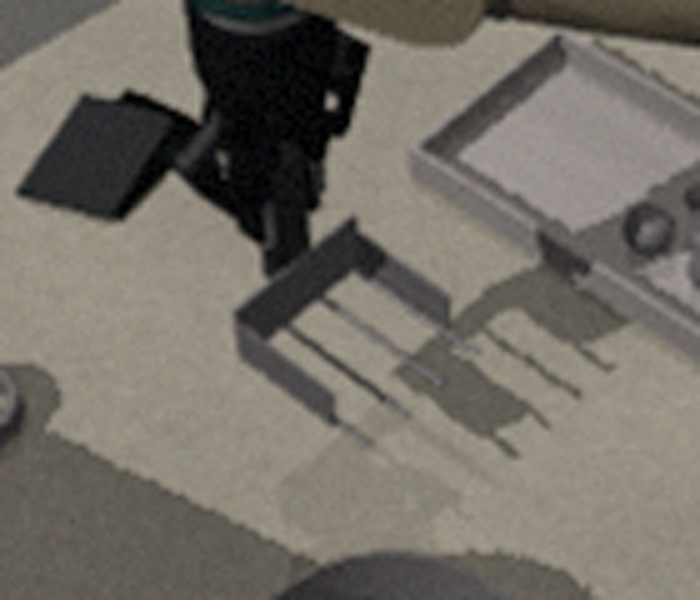

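The scoop hangs level: its tips are at crop (480,352) and (375,445), exactly where predicted for 0 degrees. Next I'll test whether a 20 N grip lets it swing, since that is the means of tipping.

Request:
play_rows:
  targets:
    - {"slide":[0,0,0],"roll":0}
    - {"slide":[0,0,0],"roll":0}
    - {"slide":[0,0,0],"roll":0}
    - {"slide":[0,0,0],"roll":0}
  force: 20

```text
clock: 6.0
eef_pos: [583.5, 250.9, 153.7]
orientation: [[0.995, 0.1, -0.0], [0.1, -0.995, -0.0], [-0.0, 0.0, -1.0]]
force: [0.6, 0.7, -2.6]
grip_width: 28.6
grasp_force: 98.7
```

```bash
cat >> h.py <<'E'
def tilt(c,n,yaw,grasp=93.5,dx=-1):
    "fit mouth-down angle (deg) of the held scoop from its outline"
    p=robot.read_state()['eef_pos']; cs,sn=np.cos(yaw),np.sin(yaw)
    best=[]
    for o in outline_of(c,'scoop_grip'):
        dt=cv2.distanceTransform((~o['pixels']).astype('uint8'),2,5)
        for k in range(-25,71,1):
            a=np.radians(k);e=0;m=0
            for yy in(-45,-15,15,45):
                for rx in np.linspace(-109,-15,12):
                    rz=2-grasp;q=[rx*np.cos(a)-rz*np.sin(a),rz*np.cos(a)+rx*np.sin(a)]
                    u,v=proj(c,[p[0]+(dx+q[0])*cs-yy*sn,p[1]+(dx+q[0])*sn+yy*cs,p[2]+19+q[1]])
                    e+=min(dt[int(np.clip(round(v),0,419)),int(np.clip(round(u),0,559))],6);m+=1
            best.append((round(e/m,2),k))
    best.sort(); print('tilt',n,best[:4])
E
python3 - <<'E'
from h import *
go(655.5,-7,155,.085)
for n in('side','top'):
  tilt(capture(n),n,.1)
E
```

```text
clock 6.00 pos [583.5 250.9 153.7] yaw 0.0998 tilt 0.000 grip 28.6 f 98.7 F [ 0.6  0.7 -2.6]
roll 0.0099 slide [ 49.8 263.1  -1.3]
tilt side [(np.float32(1.99), 19), (np.float32(2.0), 11), (np.float32(2.0), 26), (np.float32(2.01), 12)]
tilt top [(6.0, -25), (6.0, -24), (6.0, -23), (6.0, -22)]
```

Request:
play_rows:
  targets:
    - {"slide":[0,0,0],"roll":0}
    - {"slide":[0,0,0],"roll":0}
    - {"slide":[0,0,0],"roll":0}
    - {"slide":[0,0,0],"roll":0}
  hand: -1
  force: 20

```text
clock: 6.7
eef_pos: [583.5, 250.9, 153.8]
orientation: [[0.995, 0.1, 0.0], [0.1, -0.995, -0.0], [0.0, 0.0, -1.0]]
force: [-0.2, 0.1, -1.3]
grip_width: 28.6
grasp_force: 98.7
```

```bash
python3 - <<'E'
from h import *
go(655.5,-7,155,.085)
s=capture('side');tilt(s,'s',.1)
u,v=250,198
save('s3',cv2.resize(s['img'][v-60:v+60,u-70:u+70],None,fx=5,fy=5,interpolation=cv2.INTER_CUBIC))
E
```

```text
clock 6.70 pos [583.5 250.9 153.8] yaw 0.0998 tilt 0.000 grip 28.6 f 98.7 F [-0.2  0.1 -1.3]
roll 0.0099 slide [ 49.8 263.1  -1.2]
tilt s [(np.float32(1.36), 11), (np.float32(1.37), 8), (np.float32(1.37), 10), (np.float32(1.4), 9)]
```

View pics/s3.png

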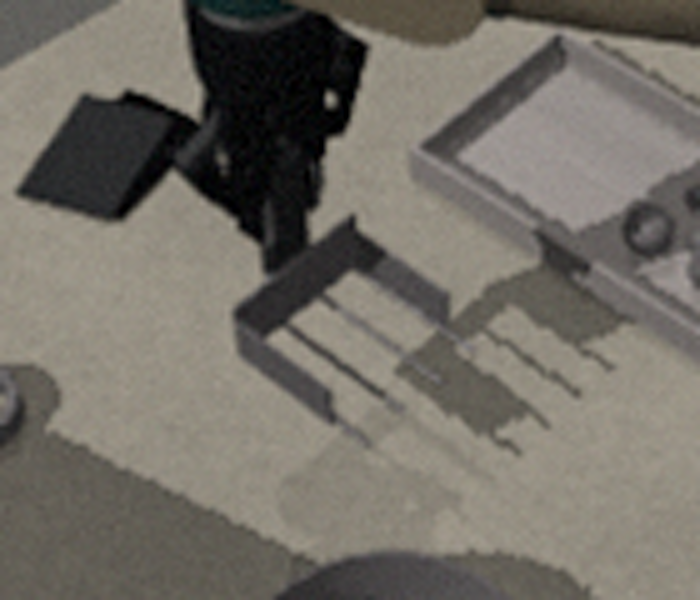

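Unchanged: the tips are still at (480,352) and (372,443), level, and the pads keep their squeeze until reopened. I'll test small finger openings near the table.

Request:
play_rows:
  targets:
    - {"slide":[0,0,0.025],"roll":0}
    - {"slide":[0,0,0.025],"roll":0}
    - {"slide":[0,0,0],"roll":0}

```text
clock: 7.18
eef_pos: [582.2, 250.5, 101.3]
orientation: [[0.995, 0.1, -0.005], [0.1, -0.995, -0.002], [-0.005, 0.001, -1.0]]
force: [-0.6, -0.6, -2.2]
grip_width: 28.5
grasp_force: 98.6
```

Request:
play_rows:
  targets:
    - {"slide":[0,0,0],"roll":0}
    - {"slide":[0,0,0],"roll":0}
  hand: -0.33
  force: 20

```text
clock: 7.42
eef_pos: [584.3, 251.2, 105.5]
orientation: [[0.995, 0.1, 0.003], [0.1, -0.995, 0.001], [0.003, -0.001, -1.0]]
force: [0.2, 0.7, -1.6]
grip_width: 29.0
grasp_force: 80.3
```

Request:
play_rows:
  targets:
    - {"slide":[0,0,0],"roll":0}
    - {"slide":[0,0,0],"roll":0}
  hand: -0.31
  force: 20

```text
clock: 7.68
eef_pos: [583.7, 251.0, 104.3]
orientation: [[0.995, 0.1, 0.001], [0.1, -0.995, 0.0], [0.001, -0.0, -1.0]]
force: [-0.6, 0.9, -1.3]
grip_width: 29.9
grasp_force: 32.1
```

```bash
python3 - <<'E'
from h import *
go(655.5,-7,155,.085)
s=capture('side');tilt(s,'s',.1)
E
```

```text
clock 7.67 pos [583.7 251.  104.3] yaw 0.0998 tilt 0.001 grip 29.9 f 32.1 F [-0.6  0.9 -1.3]
roll 0.0099 slide [ 49.7 263.1 -50.7]
tilt s [(np.float32(2.11), 25), (np.float32(2.18), 24), (np.float32(2.2), 23), (np.float32(2.2), 30)]
```

```bash
python3 - <<'E'
from h import *
np.save('ref.npy',capture('side')['img'])
E
```

Request:
play_rows:
  targets:
    - {"slide":[0,0,0],"roll":0}
    - {"slide":[0,0,0],"roll":0}
    - {"slide":[0,0,0],"roll":0}
  hand: -0.305

```text
clock: 8.2
eef_pos: [583.5, 250.9, 103.7]
orientation: [[0.995, 0.1, -0.0], [0.1, -0.995, -0.0], [-0.0, 0.0, -1.0]]
force: [-0.3, 0.2, -2.5]
grip_width: 29.9
grasp_force: 21.2
```

```bash
cat >> h.py <<'E'
def diff():
    i=capture('side')['img'].astype(int); d=np.abs(i-np.load('ref.npy')).max(2)>25
    ys,xs=np.nonzero(d); print('changed',len(xs),(xs.min(),xs.max(),ys.min(),ys.max()) if len(xs) else '')
E
python3 -c "
from h import *
diff()"
```

```text
changed 13 (np.int64(230), np.int64(558), np.int64(120), np.int64(224))
```

Request:
play_rows:
  targets:
    - {"slide":[0,0,0],"roll":0}
    - {"slide":[0,0,0],"roll":0}
    - {"slide":[0,0,0],"roll":0}
  hand: -0.3

```text
clock: 8.62
eef_pos: [583.5, 250.9, 103.8]
orientation: [[0.995, 0.1, 0.0], [0.1, -0.995, -0.0], [-0.0, 0.0, -1.0]]
force: [-0.3, 0.1, -1.8]
grip_width: 29.9
grasp_force: 10.0
```

```bash
python3 -c "
from h import *
diff()"
```

```text
changed 9 (np.int64(230), np.int64(458), np.int64(122), np.int64(223))
```

Request:
play_rows:
  targets:
    - {"slide":[0,0,0],"roll":0}
    - {"slide":[0,0,0],"roll":0}
    - {"slide":[0,0,0],"roll":0}
  hand: -0.2975

```text
clock: 9.05
eef_pos: [583.7, 251.0, 104.2]
orientation: [[0.995, 0.1, 0.001], [0.1, -0.995, 0.0], [0.001, 0.0, -1.0]]
force: [-0.1, -0.1, 1.3]
grip_width: 30.2
grasp_force: 0.1
```

```bash
python3 -c "
from h import *
diff()"
```

```text
changed 1214 (np.int64(226), np.int64(559), np.int64(99), np.int64(239))
```

Request:
play_rows:
  targets:
    - {"slide":[0,0,0],"roll":0}
    - {"slide":[0,0,0],"roll":0}
    - {"slide":[0,0,0],"roll":0}
  hand: -0.2965

```text
clock: 9.48
eef_pos: [583.5, 250.9, 103.8]
orientation: [[0.995, 0.1, 0.0], [0.1, -0.995, -0.0], [0.0, 0.0, -1.0]]
force: [0.8, -0.1, 0.4]
grip_width: 29.8
grasp_force: 0.1
```

```bash
python3 -c "
from h import *
diff()"
```

```text
changed 1218 (np.int64(226), np.int64(458), np.int64(120), np.int64(239))
```

Request:
play_rows:
  targets:
    - {"slide":[0,0,0],"roll":0}
    - {"slide":[0,0,0],"roll":0}
    - {"slide":[0,0,0.02],"roll":0}
    - {"slide":[0,0,0.014],"roll":0}
    - {"slide":[0,0,0],"roll":0}
    - {"slide":[0,0,0],"roll":0}
  hand: 0

```text
clock: 10.28
eef_pos: [583.6, 251.0, 69.8]
orientation: [[0.995, 0.1, 0.0], [0.1, -0.995, -0.0], [0.0, 0.0, -1.0]]
force: [0.2, 0.3, 0.6]
grip_width: 42.3
grasp_force: 0.0
```

```bash
python3 - <<'E'
from h import *
go(655.5,-7,155,.085)
s=capture('side');u,v=250,210
save('s4',cv2.resize(s['img'][v-60:v+60,u-70:u+70],None,fx=5,fy=5,interpolation=cv2.INTER_CUBIC))
print([((proj(s,[472.9+k*45*.1,241-k*45,2])-[u-70,v-60])*5).round() for k in(1,-1)])
E
```

```text
clock 10.28 pos [583.6 251.   69.8] yaw 0.0999 tilt 0.000 grip 42.3 f 0.0 F [0.2 0.3 0.6]
roll 0.0099 slide [ 49.7 263.1 -85.2]
[array([480., 371.]), array([380., 465.])]
```

View pics/s4.png

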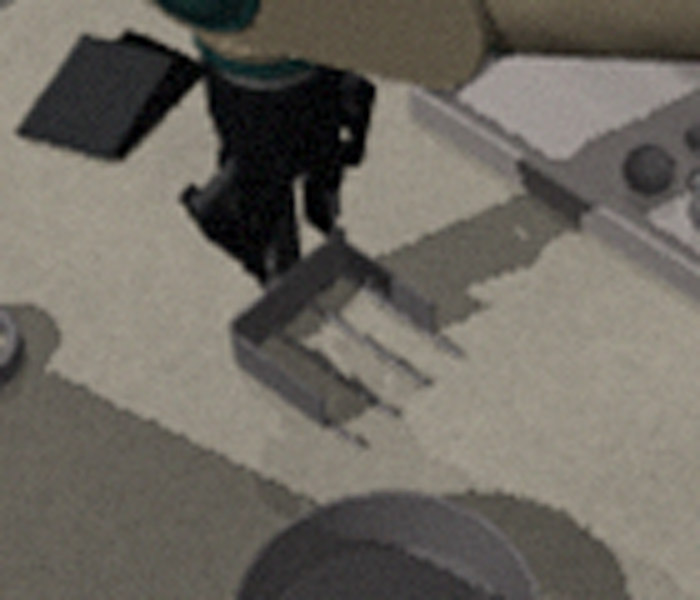

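The scoop stands flat on the table, but slid rearward: its tips are now at (463,355) and (365,445), against the earlier (480,371) and (380,465). I'll measure the new grip position and recentre.

```bash
python3 - <<'E'
from h import *
np.set_printoptions(precision=1,suppress=True)
s=capture('side');f=lambda x,y,z=2:ray(s,180+x/5,150+y/5,z)
a,b,c,d=f(463,355),f(432,382),f(398,412),f(365,445)
m=(a+b+c+d)/4;t=d-a;y=np.arctan2(-t[0],t[1]);print(a,d,m,y)
print('grip',m[0]+109*np.cos(y),m[1]+109*np.sin(y))
print('rear wall top corners',f(340,235,45),f(235,325,45))
E
```

```text
[493.5 194.8   2. ] [485.1 283.1   2. ] [489.9 238.3   2. ] 0.0945884623883364
grip 598.4149572242972 248.64076005411354
rear wall top corners [590.4 208.2  45. ] [580.6 300.   45. ]
```

Request:
play_rows:
  targets:
    - {"slide":[0.012,0,0],"roll":0}
    - {"slide":[0,0,0],"roll":0}

```text
clock: 10.62
eef_pos: [596.1, 252.2, 70.4]
orientation: [[0.995, 0.099, 0.001], [0.099, -0.995, 0.0], [0.001, -0.0, -1.0]]
force: [0.0, 0.3, 0.8]
grip_width: 42.9
grasp_force: 0.0
```

Request:
play_rows:
  targets:
    - {"slide":[0,0,0],"roll":0}
    - {"slide":[0,0,0],"roll":0}
    - {"slide":[0,0,0],"roll":0}
    - {"slide":[0,0,0],"roll":0}
  hand: -1
  force: 100

```text
clock: 11.12
eef_pos: [595.6, 252.2, 70.3]
orientation: [[0.995, 0.1, 0.001], [0.1, -0.995, 0.0], [0.001, -0.0, -1.0]]
force: [-0.1, -0.6, 4.4]
grip_width: 28.4
grasp_force: 97.9
```

Request:
play_rows:
  targets:
    - {"slide":[0,0,-0.03],"roll":0}
    - {"slide":[0,0,-0.04],"roll":0}
    - {"slide":[0,0,-0.01],"roll":0.01}
    - {"slide":[0,0,0],"roll":0}
    - {"slide":[0,0,0],"roll":0}

```text
clock: 11.75
eef_pos: [594.6, 251.8, 147.1]
orientation: [[0.996, 0.085, -0.004], [0.085, -0.996, -0.001], [-0.004, 0.001, -1.0]]
force: [-0.1, -0.5, -2.0]
grip_width: 28.7
grasp_force: 98.1
```

```bash
python3 - <<'E'
from h import *
go(655.5,-7,155,.085)
a=capture('top');s=capture('side')
save('s5',np.hstack([cv2.resize(a['img'][130:230,210:300],(360,400),interpolation=2),cv2.resize(s['img'][138:238,205:305],(400,400),interpolation=2)]))
E
```

```text
clock 11.75 pos [594.6 251.8 147.1] yaw 0.0848 tilt 0.004 grip 28.7 f 98.1 F [-0.1 -0.5 -2. ]
roll -0.0001 slide [ 38.8 263.   -7.9]
```

View pics/s5.png

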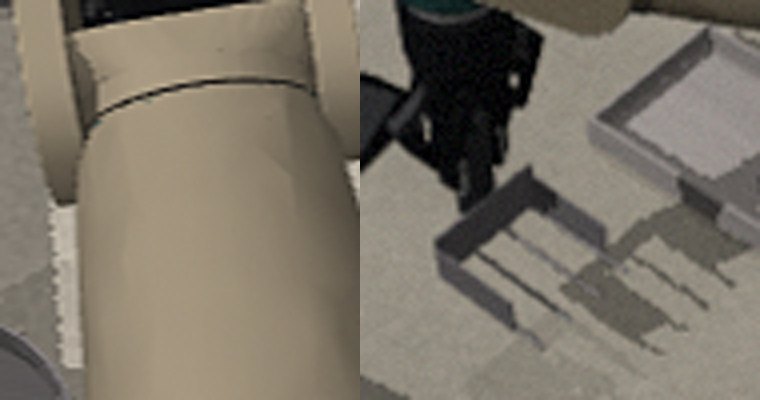

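Held again and level: the tips are at crop (628,268) and (545,347). I'll compute the scoop's offset to the TCP from those.

```bash
python3 - <<'E'
from h import *
np.set_printoptions(precision=1,suppress=True)
s=capture('side');f=lambda x,y,z:ray(s,205+(x-360)/4,138+y/4,z)
p=robot.read_state()['eef_pos'];z=p[2]+19-89.3+2
c,n=np.cos(.085),np.sin(.085)
for q in[f(628,268,z),f(545,347,z),f(528,167,z+43),f(438,240,z+43)]:
  d=q-p;print(q,d[0]*c+d[1]*n,-d[0]*n+d[1]*c)
E
```

```text
[495.1 194.9  79.7] -104.2954160907326 -48.360437703568834
[483.2 286.8  79.7] -108.34739851908805 44.213765946025944
[590.8 206.2 122.7] -7.96352698940718 -45.219775392096835
[581.8 298.8 122.7] -9.105732212437601 47.86462806364216
```

Request:
play_rows:
  targets:
    - {"slide":[0.006,0.03,0],"roll":0}
    - {"slide":[0.006,0.05,0],"roll":0}
    - {"slide":[0.007,0.05,0],"roll":0}
    - {"slide":[0.007,0.05,0],"roll":0}
    - {"slide":[0.007,0.05,0],"roll":0}
    - {"slide":[0.006,0.033,0],"roll":0}
    - {"slide":[0,0,0],"roll":0}
    - {"slide":[0,0,0],"roll":0}

```text
clock: 12.9
eef_pos: [656.3, -6.1, 149.1]
orientation: [[0.996, 0.085, -0.001], [0.085, -0.996, 0.0], [-0.001, -0.0, -1.0]]
force: [-0.1, 0.1, -1.8]
grip_width: 29.0
grasp_force: 98.4
```

```bash
python3 - <<'E'
from h import *
go(653.8,-7.3,75,.085)
E
```

```text
clock 12.90 pos [656.3  -6.1 149.1] yaw 0.0850 tilt 0.001 grip 29.0 f 98.4 F [-0.1  0.1 -1.8]
roll -0.0 slide [-2.6  1.  74.1]
```

Request:
play_rows:
  targets:
    - {"slide":[-0.003,0.001,0.03],"roll":0}
    - {"slide":[0,0,0.03],"roll":0}
    - {"slide":[0,0,0.01],"roll":0}
    - {"slide":[0,0,0],"roll":0}
    - {"slide":[0,0,0.004],"roll":0}
    - {"slide":[0,0,0],"roll":0}

```text
clock: 13.65
eef_pos: [654.1, -7.8, 76.6]
orientation: [[0.996, 0.085, 0.001], [0.085, -0.996, -0.0], [0.001, 0.0, -1.0]]
force: [0.6, 0.6, -1.7]
grip_width: 29.2
grasp_force: 98.4
```

```bash
python3 - <<'E'
from h import *
np.set_printoptions(precision=1,suppress=True)
go(0,0,74,.085)
w=capture('wrist');s=capture('side')
save('w6',np.hstack([w['img'][:,60:480],cv2.resize(s['img'][130:235,255:350],(380,420),interpolation=2)]))
E
```

```text
clock 13.65 pos [654.1  -7.8  76.6] yaw 0.0849 tilt 0.001 grip 29.2 f 98.4 F [ 0.6  0.6 -1.7]
roll -0.0 slide [-651.   -63.3    2.6]
```

View pics/w6.png

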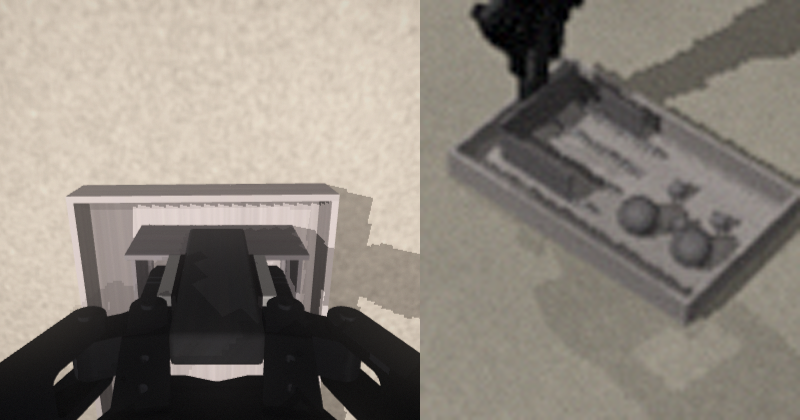

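Request:
play_rows:
  targets:
    - {"slide":[0,0,0.002],"roll":0}
    - {"slide":[0,0,0],"roll":0}
    - {"slide":[0,0,0],"roll":0}

```text
clock: 14.12
eef_pos: [654.1, -8.0, 74.3]
orientation: [[0.996, 0.085, 0.001], [0.085, -0.996, -0.0], [0.001, 0.0, -1.0]]
force: [0.7, -0.4, 0.9]
grip_width: 28.6
grasp_force: 99.0
```

Request:
play_rows:
  targets:
    - {"slide":[-0.005,0,0],"roll":0}
    - {"slide":[-0.01,0,0],"roll":0}
    - {"slide":[-0.01,0,0],"roll":0}
    - {"slide":[-0.01,0,0],"roll":0}
    - {"slide":[-0.01,0,0],"roll":0}
    - {"slide":[-0.01,0,0],"roll":0}
    - {"slide":[-0.01,0,0],"roll":0}
    - {"slide":[-0.01,0,0],"roll":0}
    - {"slide":[-0.01,0,0],"roll":0}
    - {"slide":[-0.005,0,0],"roll":0}
    - {"slide":[0,0,0],"roll":0}
    - {"slide":[0,0,0],"roll":0}

```text
clock: 15.62
eef_pos: [563.5, -15.6, 74.3]
orientation: [[0.996, 0.085, -0.001], [0.085, -0.996, -0.0], [-0.001, 0.0, -1.0]]
force: [0.5, 0.5, 7.5]
grip_width: 28.8
grasp_force: 99.3
```

```bash
cat >> h.py <<'E'
C=np.array([544.7,-11.1])
def balls():
    c,n=np.cos(.085),np.sin(.085)
    d=robot.read_state()['eef_pos'][:2]-C;print('tcp tray',(d[0]*c+d[1]*n).round(1),(-d[0]*n+d[1]*c).round(1))
    for v in('top','side'):
        k=capture(v)
        for q,z in(('big1',21),('small1',12)):
            for o in outline_of(k,q):
                ys,xs=np.nonzero(o['pixels']);d=ray(k,xs.mean(),ys.mean(),z)[:2]-C
                if abs(d[0])<160 and abs(d[1])<110:print(v,q,round(o['confidence'],2),'tray',(d[0]*c+d[1]*n).round(1),(-d[0]*n+d[1]*c).round(1),'ext',np.round(o['extent']))
E
python3 - <<'E'
from h import *
go(0,0,74,.085);balls()
E
```

```text
clock 15.62 pos [563.5 -15.6  74.3] yaw 0.0848 tilt 0.001 grip 28.8 f 99.3 F [0.5 0.5 7.5]
roll -0.0002 slide [-5.601e+02 -6.340e+01  3.000e-01]
tcp tray 18.3 -6.1
top big1 0.47 tray -88.2 28.4 ext [343. 228. 350. 242.]
side big1 0.67 tray -84.4 25.8 ext [318. 184. 329. 197.]
side big1 0.61 tray -35.2 19.1 ext [308. 182. 315. 187.]
side small1 0.15 tray -1.1 12.1 ext [260. 144. 350. 213.]
```

Request:
play_rows:
  targets:
    - {"slide":[-0.005,0,0],"roll":0}
    - {"slide":[-0.007,0,0],"roll":0}
    - {"slide":[-0.007,0,0],"roll":0}
    - {"slide":[-0.006,0,0],"roll":0}
    - {"slide":[0,0,0],"roll":0}
    - {"slide":[0,0,0],"roll":0}

```text
clock: 16.68
eef_pos: [538.6, -17.7, 74.2]
orientation: [[0.996, 0.085, -0.0], [0.085, -0.996, -0.0], [-0.0, 0.0, -1.0]]
force: [0.4, 0.9, 8.0]
grip_width: 28.4
grasp_force: 99.4
```

```bash
python3 - <<'E'
from h import *
go(0,0,74,.085);balls()
E
```

```text
clock 16.68 pos [538.6 -17.7  74.2] yaw 0.0848 tilt 0.000 grip 28.4 f 99.4 F [0.4 0.9 8. ]
roll -0.0001 slide [-5.352e+02 -6.340e+01  2.000e-01]
tcp tray -6.6 -6.1
top big1 0.5 tray -95.1 27.6 ext [342. 227. 351. 239.]
side big1 0.6 tray -85.1 23.8 ext [318. 184. 326. 197.]
```

Request:
play_rows:
  targets:
    - {"slide":[0,0,-0.005],"roll":0}
    - {"slide":[0,0,-0.01],"roll":0}
    - {"slide":[0,0,-0.015],"roll":0}
    - {"slide":[0,0,-0.015],"roll":0}
    - {"slide":[0,0,-0.015],"roll":0}
    - {"slide":[0,0,-0.005],"roll":0}
    - {"slide":[0,0,0],"roll":0}
    - {"slide":[0,0,0],"roll":0}

```text
clock: 17.98
eef_pos: [538.7, -17.6, 138.1]
orientation: [[0.996, 0.085, -0.001], [0.085, -0.996, 0.0], [-0.001, -0.0, -1.0]]
force: [-0.8, 0.2, -3.0]
grip_width: 28.5
grasp_force: 98.4
```

```bash
cat >> h.py <<'E'
def held(gh=89.3,w=('side',)):
    "ball positions in the scoop frame (from tcp), assuming level"
    s=robot.read_state();p=s['eef_pos'];O=s['orientation'];y=np.arctan2(O[1,0],O[0,0]);c,n=np.cos(y),np.sin(y)
    for v in w:
        k=capture(v)
        for q in('big1',):
            for o in outline_of(k,q):
                ys,xs=np.nonzero(o['pixels'])
                for h in(p[2]+19-gh+15,21):
                    d=ray(k,xs.mean(),ys.mean(),h)[:2]-p[:2];print(v,q,round(o['confidence'],2),len(xs),'held' if h>40 else 'tray',(d[0]*c+d[1]*n).round(1),(-d[0]*n+d[1]*c).round(1),np.round(o['extent']))
E
python3 - <<'E'
from h import *
go(0,0,74,.085);held(w=('side','top'))
E
```

```text
clock 17.98 pos [538.7 -17.6 138.1] yaw 0.0848 tilt 0.001 grip 28.5 f 98.4 F [-0.8  0.2 -3. ]
roll -0.0002 slide [-535.3  -63.3   64.1]
side big1 0.62 78 held -79.4 30.4 [319. 171. 328. 187.]
side big1 0.62 78 tray -49.2 -18.3 [319. 171. 328. 187.]
side big1 0.52 40 held -24.8 24.5 [307. 167. 318. 173.]
side big1 0.52 40 tray 9.1 -24.6 [307. 167. 318. 173.]
top big1 0.46 74 held -86.9 33.9 [346. 224. 357. 234.]
top big1 0.46 74 tray -75.5 24.3 [346. 224. 357. 234.]
```

Both large balls are held in the +30 mm gap. Next I'll tilt the mouth up by pressing the bar tips on the fixed tray's -x rim.

Request:
play_rows:
  targets:
    - {"slide":[-0.003,0,0.005],"roll":0}
    - {"slide":[-0.005,0,0.005],"roll":0}
    - {"slide":[-0.005,0,0.006],"roll":0}
    - {"slide":[-0.005,0,0.006],"roll":0}
    - {"slide":[-0.003,0,0.006],"roll":0}
    - {"slide":[0,0,0.006],"roll":0}
    - {"slide":[0,0,0.004],"roll":0}
    - {"slide":[0,0,0],"roll":0}

```text
clock: 19.18
eef_pos: [518.1, -19.4, 100.4]
orientation: [[0.996, 0.085, -0.001], [0.085, -0.996, 0.0], [-0.001, -0.0, -1.0]]
force: [-0.6, 0.2, -3.3]
grip_width: 28.7
grasp_force: 98.4
```

Request:
play_rows:
  targets:
    - {"slide":[0,0,0.003],"roll":0}
    - {"slide":[0,0,0.003],"roll":0}
    - {"slide":[0,0,0.003],"roll":0}
    - {"slide":[0,0,0.003],"roll":0}
    - {"slide":[0,0,0],"roll":0}

```text
clock: 19.8
eef_pos: [521.3, -19.5, 92.5]
orientation: [[0.996, 0.085, 0.009], [0.085, -0.996, -0.001], [0.009, 0.001, -1.0]]
force: [4.7, 0.5, 10.6]
grip_width: 28.9
grasp_force: 99.8
```

```bash
python3 - <<'E'
from h import *
go(0,0,74,.085);held(w=('side','top'))
E
```

```text
clock 19.80 pos [521.3 -19.5  92.5] yaw 0.0850 tilt 0.009 grip 28.9 f 99.8 F [ 4.7  0.5 10.6]
roll -0.0 slide [-517.7  -63.7   18.5]
side big1 0.56 77 tray -81.5 27.6 [324. 184. 334. 195.]
side big1 0.56 77 tray -74.2 15.3 [324. 184. 334. 195.]
side big1 0.45 28 tray -30.6 22.9 [312. 179. 321. 187.]
side big1 0.45 28 tray -22.6 10.6 [312. 179. 321. 187.]
```

Request:
play_rows:
  targets:
    - {"slide":[0,0,0.003],"roll":0}
    - {"slide":[0,0,0.003],"roll":0}
    - {"slide":[0,0,0.002],"roll":0}
    - {"slide":[0,0,0],"roll":0}
    - {"slide":[0,0,0],"roll":0}

```text
clock: 20.62
eef_pos: [523.7, -19.6, 87.1]
orientation: [[0.996, 0.085, 0.016], [0.085, -0.996, -0.001], [0.016, 0.002, -1.0]]
force: [11.8, 1.7, 17.9]
grip_width: 29.1
grasp_force: 100.8
```

```bash
python3 - <<'E'
from h import *
go(0,0,74,.085);held(w=('side',))
E
```

```text
clock 20.62 pos [523.7 -19.6  87.1] yaw 0.0850 tilt 0.016 grip 29.1 f 100.8 F [11.8  1.7 17.9]
roll -0.0 slide [-520.1  -63.9   13.1]
side big1 0.57 66 tray -78.8 23.0 [324. 186. 331. 198.]
side big1 0.57 66 tray -74.0 14.9 [324. 186. 331. 198.]
side big1 0.47 12 tray -31.3 20.5 [314. 179. 319. 184.]
side big1 0.47 12 tray -25.9 12.3 [314. 179. 319. 184.]
```

Request:
play_rows:
  targets:
    - {"slide":[0,0,0.003],"roll":0}
    - {"slide":[-0.002,0,0.003],"roll":0}
    - {"slide":[0,0,0.002],"roll":0}
    - {"slide":[0,0,0],"roll":0}
    - {"slide":[0,0,0],"roll":0}

```text
clock: 21.35
eef_pos: [525.7, -19.8, 83.2]
orientation: [[0.996, 0.085, 0.028], [0.085, -0.996, -0.001], [0.027, 0.004, -1.0]]
force: [15.6, 2.6, 30.3]
grip_width: 28.6
grasp_force: 101.9
```

```bash
python3 - <<'E'
from h import *
go(0,0,74,.085);held(w=('side','top'))
E
```

```text
clock 21.35 pos [525.7 -19.8  83.2] yaw 0.0853 tilt 0.028 grip 28.6 f 101.9 F [15.6  2.6 30.3]
roll 0.0002 slide [-522.1  -64.3    9.2]
side big1 0.62 46 tray -62.7 18.3 [319. 182. 327. 194.]
side big1 0.62 46 tray -59.5 13.1 [319. 182. 327. 194.]
side big1 0.47 54 tray -28.0 21.9 [312. 181. 322. 188.]
side big1 0.47 54 tray -24.5 16.6 [312. 181. 322. 188.]
top big1 0.58 46 tray -34.1 37.4 [344. 215. 351. 227.]
top big1 0.58 46 tray -32.6 36.4 [344. 215. 351. 227.]
```

Both balls have now rolled to the rear (-62 and -28). Lifting.

Request:
play_rows:
  targets:
    - {"slide":[0,0,-0.006],"roll":0}
    - {"slide":[0,0,-0.008],"roll":0}
    - {"slide":[0,0,-0.012],"roll":0}
    - {"slide":[0,0,-0.016],"roll":0}
    - {"slide":[0,0,-0.018],"roll":0}
    - {"slide":[0,0,-0.016],"roll":0}
    - {"slide":[0,0,-0.008],"roll":0}
    - {"slide":[0,0,0],"roll":0}

```text
clock: 22.55
eef_pos: [516.4, -19.6, 157.4]
orientation: [[0.996, 0.085, 0.001], [0.085, -0.996, -0.0], [0.001, 0.0, -1.0]]
force: [0.3, -0.7, -2.6]
grip_width: 28.6
grasp_force: 98.1
```

```bash
python3 - <<'E'
from h import *
go(0,0,74,.085);held(w=('side','top'))
E
```

```text
clock 22.55 pos [516.4 -19.6 157.4] yaw 0.0847 tilt 0.001 grip 28.6 f 98.1 F [ 0.3 -0.7 -2.6]
roll -0.0002 slide [-512.9  -63.4   83.4]
side big1 0.64 55 held -61.7 15.4 [326. 165. 335. 177.]
side big1 0.64 55 tray -21.5 -51.2 [326. 165. 335. 177.]
side big1 0.45 599 held -25.0 -14.1 [314. 140. 350. 184.]
side big1 0.45 599 tray 18.4 -83.3 [314. 140. 350. 184.]
side big1 0.44 33 held -28.1 16.9 [316. 166. 323. 171.]
side big1 0.44 33 tray 15.0 -49.6 [316. 166. 323. 171.]
top big1 0.44 58 held -35.0 36.7 [350. 212. 353. 225.]
top big1 0.44 58 tray -17.0 24.0 [350. 212. 353. 225.]
```

Request:
play_rows:
  targets:
    - {"slide":[-0.002,-0.01,0],"roll":0}
    - {"slide":[-0.005,-0.025,0],"roll":0}
    - {"slide":[-0.007,-0.04,0],"roll":0}
    - {"slide":[-0.008,-0.04,0],"roll":0}
    - {"slide":[-0.008,-0.04,0],"roll":0}
    - {"slide":[-0.008,-0.04,0],"roll":0}
    - {"slide":[-0.008,-0.04,0],"roll":0}
    - {"slide":[-0.008,-0.04,0],"roll":0}
    - {"slide":[-0.008,-0.04,0],"roll":0}
    - {"slide":[-0.008,-0.035,0],"roll":0}
    - {"slide":[-0.006,-0.025,0],"roll":0}
    - {"slide":[-0.004,-0.013,0],"roll":0}

```text
clock: 24.25
eef_pos: [402.6, 361.5, 156.4]
orientation: [[0.996, 0.086, -0.001], [0.086, -0.996, -0.001], [-0.001, 0.0, -1.0]]
force: [0.6, 0.5, -2.1]
grip_width: 28.6
grasp_force: 98.1
```

```bash
python3 - <<'E'
from h import *
np.set_printoptions(precision=1,suppress=True)
go(403.4,360.5,135,.085);held(w=('side',))
s=capture('side')
for o in outline_of(s,'dish'):
  cn=max(cv2.findContours(o['pixels'].astype('uint8'),0,2)[0],key=len);print(o['confidence'],o['extent'])
print(proj(s,[362.5,369.1,50]))
save('s7',cv2.resize(s['img'][180:330,180:380],None,fx=4,fy=4,interpolation=2))
E
```

```text
clock 24.25 pos [402.6 361.5 156.4] yaw 0.0864 tilt 0.001 grip 28.6 f 98.1 F [ 0.6  0.5 -2.1]
roll 0.0009 slide [ 0.8  1.  21.4]
side big1 0.6 101 held -29.0 27.1 [243. 262. 258. 273.]
side big1 0.6 101 tray 6.4 -4.0 [243. 262. 258. 273.]
side big1 0.51 138 held -63.2 25.2 [253. 266. 268. 281.]
side big1 0.51 138 tray -30.7 -6.1 [253. 266. 268. 281.]
0.74 [225.1, 253.5, 290.1, 306.9]
[258.5 274.9]
```

View pics/s7.png

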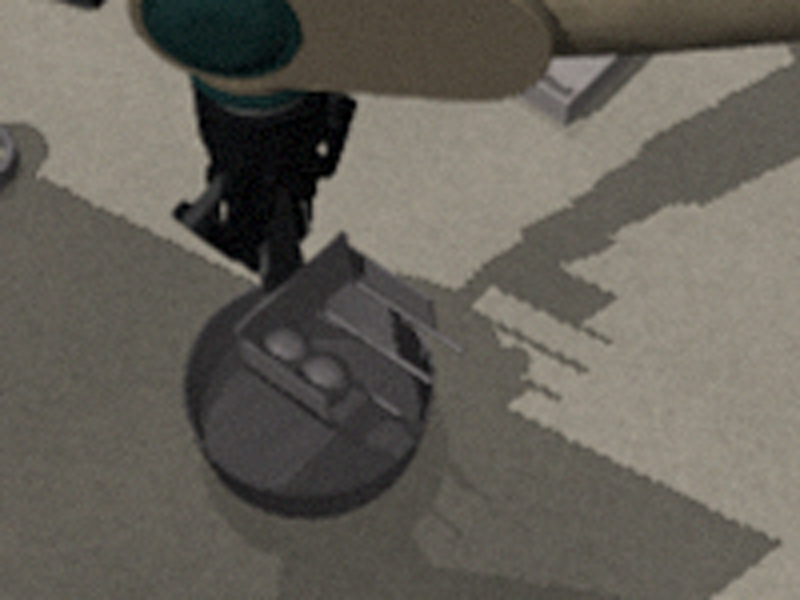

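Both large balls lie in the scoop at (283,345) and (323,372), above the dish, whose rim is centred near (312,380). I'm lowering a little and then easing the grip so that the mouth swings down.

Request:
play_rows:
  targets:
    - {"slide":[0,0,0.008],"roll":0}
    - {"slide":[0,0,0.01],"roll":0}
    - {"slide":[0,0,0.005],"roll":0}
    - {"slide":[0,0,0],"roll":0}

```text
clock: 24.95
eef_pos: [403.4, 359.9, 133.0]
orientation: [[0.996, 0.084, -0.001], [0.084, -0.996, -0.001], [-0.001, 0.001, -1.0]]
force: [0.6, -0.0, -3.1]
grip_width: 28.9
grasp_force: 98.1
```

Request:
play_rows:
  targets:
    - {"slide":[0,0,0],"roll":0}
    - {"slide":[0,0,0],"roll":0}
  hand: -0.31
  force: 20

```text
clock: 25.2
eef_pos: [403.8, 360.4, 134.2]
orientation: [[0.996, 0.085, 0.001], [0.085, -0.996, 0.0], [0.001, -0.0, -1.0]]
force: [0.5, 0.4, -2.9]
grip_width: 29.6
grasp_force: 31.3
```

```bash
python3 - <<'E'
from h import *
np.save('ref.npy',capture('side')['img']);held()
E
```

```text
side big1 0.69 102 held -63.3 24.4 [255. 272. 269. 287.]
side big1 0.69 102 tray -40.4 2.3 [255. 272. 269. 287.]
```

Request:
play_rows:
  targets:
    - {"slide":[0,0,0],"roll":0}
    - {"slide":[0,0,0],"roll":0}
    - {"slide":[0,0,0],"roll":0}
  hand: -0.303

```text
clock: 25.72
eef_pos: [403.6, 360.3, 133.8]
orientation: [[0.996, 0.085, 0.0], [0.085, -0.996, -0.0], [0.0, 0.0, -1.0]]
force: [0.8, 0.7, -2.4]
grip_width: 29.9
grasp_force: 14.1
```

```bash
python3 - <<'E'
from h import *
diff();held()
E
```

```text
changed 43 (np.int64(226), np.int64(510), np.int64(128), np.int64(287))
side big1 0.6 118 held -31.2 26.3 [245. 268. 257. 279.]
side big1 0.6 118 tray -6.4 4.4 [245. 268. 257. 279.]
side big1 0.49 98 held -62.5 24.7 [255. 272. 265. 283.]
side big1 0.49 98 tray -39.6 2.7 [255. 272. 265. 283.]
```

Request:
play_rows:
  targets:
    - {"slide":[0,0,0],"roll":0}
    - {"slide":[0,0,0],"roll":0}
  hand: -0.3005

```text
clock: 26.12
eef_pos: [403.6, 360.3, 133.8]
orientation: [[0.996, 0.085, 0.0], [0.085, -0.996, -0.0], [0.0, 0.0, -1.0]]
force: [0.2, 1.0, -2.7]
grip_width: 29.7
grasp_force: 8.3
```

```bash
python3 - <<'E'
from h import *
diff();held()
E
```

```text
changed 48 (np.int64(227), np.int64(511), np.int64(127), np.int64(286))
side big1 0.53 116 held -62.8 24.3 [255. 272. 266. 284.]
side big1 0.53 116 tray -40.0 2.3 [255. 272. 266. 284.]
side big1 0.52 100 held -30.1 26.3 [246. 268. 255. 277.]
side big1 0.52 100 tray -5.3 4.4 [246. 268. 255. 277.]
```

Request:
play_rows:
  targets:
    - {"slide":[0,0,0],"roll":0}
    - {"slide":[0,0,0],"roll":0}
  hand: -0.2995

```text
clock: 26.52
eef_pos: [403.8, 360.3, 133.9]
orientation: [[0.996, 0.085, 0.001], [0.085, -0.996, 0.0], [0.001, -0.0, -1.0]]
force: [0.8, -0.2, -2.1]
grip_width: 29.8
grasp_force: 4.8
```

```bash
python3 - <<'E'
from h import *
diff();held()
E
```

```text
changed 841 (np.int64(235), np.int64(510), np.int64(136), np.int64(288))
side big1 0.22 710 held -17.3 -4.6 [236. 232. 286. 299.]
side big1 0.22 710 tray 8.4 -28.5 [236. 232. 286. 299.]
```

Request:
play_rows:
  targets:
    - {"slide":[0,0,0],"roll":0}
    - {"slide":[0,0,0],"roll":0}
    - {"slide":[0,0,0],"roll":0}

```text
clock: 27.05
eef_pos: [403.7, 360.3, 133.9]
orientation: [[0.996, 0.085, 0.0], [0.085, -0.996, 0.0], [0.0, -0.0, -1.0]]
force: [1.2, 1.6, -1.7]
grip_width: 30.1
grasp_force: 4.8
```

```bash
cat >> h.py <<'E'
def indish(D=(362.5,369.1)):
    for v in('side','top'):
        k=capture(v)
        for q in('big1','scoop_grip','dish'):
            for o in outline_of(k,q):
                ys,xs=np.nonzero(o['pixels']); X=ray(k,xs.mean(),ys.mean(),21)[:2]-D
                if np.hypot(*X)<200: print(v,q,round(o['confidence'],2),len(xs),X.round(1),np.round(o['extent']))
E
python3 - <<'E'
from h import *
go(403,360,133,.085);indish()
E
```

```text
clock 27.05 pos [403.7 360.3 133.9] yaw 0.0848 tilt 0.000 grip 30.1 f 4.8 F [ 1.2  1.6 -1.7]
roll -0.0001 slide [-0.7  0.3  0.9]
side big1 0.51 141 [-6.8 -0.1] [254. 273. 268. 290.]
side big1 0.39 100 [42.9  0.8] [243. 263. 251. 276.]
side scoop_grip 0.57 678 [ 55.5 -37.8] [234. 232. 288. 297.]
side dish 0.97 2342 [-1.5  6.3] [225. 250. 291. 308.]
top big1 0.47 26 [19.4 38.6] [183. 231. 187. 238.]
top scoop_grip 0.56 87 [29.5 30.6] [175. 224. 224. 236.]
top dish 0.75 417 [21.  38.7] [160. 217. 230. 247.]
```

```bash
cat >> h.py <<'E'
def fit(gh=89.3,pr=True):
    "mouth-down angle by overlap of a modelled scoop with the outline, then where balls in the groove would show"
    s=robot.read_state();p=s['eef_pos'];O=s['orientation'];y=np.arctan2(O[1,0],O[0,0]);cs,sn=np.cos(y),np.sin(y)
    k=capture('side')
    def W(x,yy,z,a):
        z=z-gh;q=[x*np.cos(a)-z*np.sin(a),z*np.cos(a)+x*np.sin(a)]
        return proj(k,[p[0]+q[0]*cs-yy*sn,p[1]+q[0]*sn+yy*cs,p[2]+19+q[1]])
    big=[(o['confidence'],np.argwhere(o['pixels']).mean(0)[::-1]) for o in outline_of(k,'big1')]
    ms=[o for o in outline_of(k,'scoop_grip')]
    c0=W(-50,0,0,0); ms=[o for o in ms if np.hypot(*(np.argwhere(o['pixels']).mean(0)[::-1]-c0))<50]
    r=[]
    for d in range(-20,75,2):
        a=np.radians(d);m=np.zeros((420,560),'uint8')
        P=lambda L:cv2.fillPoly(m,[np.array([W(*t,a) for t in L]).round().astype('int32')],1)
        P([(-7,-50,0),(-7,50,0),(-7,50,45),(-7,-50,45)])
        for e in(-49,49):P([(-83,e,0),(-7,e,0),(-7,e,45),(-83,e,33)])
        for e in(-45,-15,15,45):P([(-109,e-2,0),(-7,e-2,0),(-7,e+2,4),(-109,e+2,4)])
        for o in ms: r.append((round((m&o['pixels']).sum()/(m|o['pixels']).sum(),3),d))
    r.sort(reverse=True);print('tilt fit',r[:5])
    a=np.radians(r[0][1])
    for x in(-25,-60,-80,-100):print('ball in groove x',x,W(x,30,15,a).round())
    for b in big:
        if np.hypot(*(b[1]-c0))<80: print('ball',round(b[0],2),b[1].round(1),'on dish floor:',(ray(k,*b[1],21)[:2]-[362.5,369.1]).round(1))
E
python3 - <<'E'
from h import *
fit()
E
```

```text
tilt fit []Traceback (most recent call last):
  File "<stdin>", line 2, in <module>
  File "h.py", line 80, in fit
    a=np.radians(r[0][1])
                 ~^^^
IndexError: list index out of range
```

```bash
python3 - <<'E'
from h import *
for i in range(3):
  try: fit()
  except IndexError: print('miss')
E
```

```text
tilt fit [(np.float64(0.573), 14), (np.float64(0.563), 12), (np.float64(0.548), 10), (np.float64(0.532), 16), (np.float64(0.499), 8)]
ball in groove x -25 [244. 267.]
ball in groove x -60 [254. 276.]
ball in groove x -80 [259. 282.]
ball in groove x -100 [265. 287.]
ball 0.57 [269.9 291.7] on dish floor: [-46.1   1.5]
tilt fit [(np.float64(0.624), 14), (np.float64(0.603), 16), (np.float64(0.584), 18), (np.float64(0.532), 20), (np.float64(0.526), 12)]
ball in groove x -25 [244. 267.]
ball in groove x -60 [254. 276.]
ball in groove x -80 [259. 282.]
ball in groove x -100 [265. 287.]
ball 0.5 [267.6 295.1] on dish floor: [-49.3  12.8]
tilt fit [(np.float64(0.592), 16), (np.float64(0.583), 14), (np.float64(0.566), 18), (np.float64(0.504), 20), (np.float64(0.497), 12)]
ball in groove x -25 [244. 267.]
ball in groove x -60 [253. 276.]
ball in groove x -80 [258. 281.]
ball in groove x -100 [264. 287.]
```

Request:
play_rows:
  targets:
    - {"slide":[0,0,0],"roll":0}
    - {"slide":[0,0,0],"roll":0}
    - {"slide":[0,0,0],"roll":0}
    - {"slide":[0,0,0],"roll":0}
  hand: -0.299

```text
clock: 28.55
eef_pos: [403.6, 360.3, 133.8]
orientation: [[0.996, 0.085, 0.0], [0.085, -0.996, -0.0], [0.0, 0.0, -1.0]]
force: [0.2, -0.1, -2.7]
grip_width: 29.9
grasp_force: 3.8
```

```bash
python3 - <<'E'
from h import *
for i in range(2):
  try: fit()
  except IndexError: print('miss')
indish()
E
```

```text
tilt fit [(np.float64(0.537), 18), (np.float64(0.536), 16), (np.float64(0.507), 20), (np.float64(0.472), 14), (np.float64(0.461), 22)]
ball in groove x -25 [243. 266.]
ball in groove x -60 [252. 275.]
ball in groove x -80 [257. 281.]
ball in groove x -100 [263. 286.]
ball 0.62 [266.2 294.2] on dish floor: [-44.6  13.9]
tilt fit []
miss
side big1 0.6 140 [-45.7  14.4] [258. 288. 273. 303.]
side scoop_grip 0.67 481 [ 64.7 -38.7] [237. 234. 280. 293.]
side dish 0.84 2288 [2.2 5.8] [224. 251. 288. 306.]
top scoop_grip 0.6 96 [29.5 28.3] [176. 221. 224. 237.]
top dish 0.8 557 [23.3 33.8] [161. 214. 233. 247.]
```

```bash
python3 - <<'E'
from h import *
F=[]
for i in range(10):
  k=capture('side');s=robot.read_state();F.append(s['force'][2])
  if i%2==0:
    for q in('big1','small1'):
     for o in outline_of(k,q):
      c=np.argwhere(o['pixels']).mean(0)[::-1]
      if np.hypot(c[0]-255,c[1]-280)<45: print(i,q,round(o['confidence'],2),c.round(),o['pixels'].sum())
print(np.mean(F),np.std(F))
E
```

```text
0 big1 0.45 [267. 295.] 137
2 big1 0.67 [266. 295.] 128
4 big1 0.66 [266. 294.] 136
8 big1 0.43 [266. 294.] 135
-1.7481733955855394 0.5140634610792538
```

Request:
play_rows:
  targets:
    - {"slide":[0,0,0],"roll":0}
    - {"slide":[0,0,0],"roll":0}
    - {"slide":[0,0,-0.02],"roll":0}
    - {"slide":[0,0,-0.02],"roll":0}
    - {"slide":[0.01,0,-0.02],"roll":0}
    - {"slide":[0.04,0,0],"roll":0}
    - {"slide":[0.04,0,0],"roll":0}
    - {"slide":[0.04,0.02,0],"roll":0}
    - {"slide":[0.04,0.04,0],"roll":0}
    - {"slide":[0.02,0.04,0],"roll":0}
    - {"slide":[0,0,0],"roll":0}
  hand: -1
  force: 60

```text
clock: 31.62
eef_pos: [603.0, 273.7, 193.1]
orientation: [[0.997, 0.08, -0.001], [0.08, -0.997, -0.001], [-0.001, 0.001, -1.0]]
force: [-0.2, 0.4, -2.1]
grip_width: 29.3
grasp_force: 59.8
```

```bash
python3 - <<'E'
from h import *
go(0,0,0,.085)
for n in('side','top'):
  k=capture(n)
  for o in outline_of(k,'big1')+outline_of(k,'small1'):
    c=np.argwhere(o['pixels']).mean(0)[::-1];print(n,round(o['confidence'],2),o['pixels'].sum(),c.round(),ray(k,*c,21)[:2].round(),(ray(k,*c,21)[:2]-[362.5,369.1]).round())
  for o in outline_of(k,'dish'): print('dish',round(o['confidence'],2),np.round(o['extent']))
try: fit()
except IndexError: print('miss')
E
```

```text
clock 31.62 pos [603.  273.7 193.1] yaw 0.0802 tilt 0.001 grip 29.3 f 59.8 F [-0.2  0.4 -2.1]
roll -0.0032 slide [-624.1  221.5  193.1]
side 0.58 3175 [306. 177.] [540.  -1.] [ 177. -370.]
side 0.54 110 [265. 289.] [332. 374.] [-30.   5.]
dish 0.58 [225. 249. 289. 306.]
top 0.65 171 [193. 258.] [328. 373.] [-34.   4.]
top 0.42 152 [175. 237.] [371. 427.] [ 8. 58.]
dish 0.65 [160. 209. 223. 278.]
tilt fit [(np.float64(0.565), 18), (np.float64(0.557), 16), (np.float64(0.54), 20), (np.float64(0.526), 14), (np.float64(0.484), 22)]
ball in groove x -25 [218. 194.]
ball in groove x -60 [227. 202.]
ball in groove x -80 [232. 207.]
ball in groove x -100 [237. 212.]
```

Both large balls are in the dish. Next I'll set the scoop down flat, with the tips touching first and swinging level as I lower.

Request:
play_rows:
  targets:
    - {"slide":[-0.003,0.017,0.02],"roll":0}
    - {"slide":[-0.003,0.017,0.03],"roll":0}
    - {"slide":[0,0,0.03],"roll":0}
    - {"slide":[0,0,0.012],"roll":0}
    - {"slide":[0,0,0],"roll":0}

```text
clock: 32.8
eef_pos: [598.0, 242.5, 101.4]
orientation: [[0.996, 0.085, -0.001], [0.085, -0.996, -0.0], [-0.001, 0.0, -1.0]]
force: [0.4, 1.6, -0.8]
grip_width: 29.4
grasp_force: 59.8
```

Request:
play_rows:
  targets:
    - {"slide":[0,0,0],"roll":0}
    - {"slide":[0,0,0.004],"roll":0}
    - {"slide":[0,0,0.004],"roll":0}
    - {"slide":[0,0,0.004],"roll":0}
    - {"slide":[0,0,0.004],"roll":0}
    - {"slide":[0,0,0.004],"roll":0}
    - {"slide":[0,0,0.004],"roll":0}
    - {"slide":[0,0,0.003],"roll":0}
    - {"slide":[0,0,0],"roll":0}
    - {"slide":[0,0,0],"roll":0}
  hand: -0.307

```text
clock: 34.05
eef_pos: [601.5, 243.0, 78.9]
orientation: [[0.996, 0.084, 0.01], [0.084, -0.996, 0.003], [0.01, -0.002, -1.0]]
force: [6.5, 1.2, 8.8]
grip_width: 29.7
grasp_force: 24.3
```

```bash
python3 - <<'E'
from h import *
go(0,0,70,.085)
for i in range(2):
  try: fit()
  except IndexError: print('miss')
E
```

```text
clock 34.05 pos [601.5 243.   78.9] yaw 0.0845 tilt 0.010 grip 29.7 f 24.3 F [6.5 1.2 8.8]
roll -0.0004 slide [-619.9  191.     8.9]
tilt fit [(np.float64(0.592), 8), (np.float64(0.586), 10), (np.float64(0.574), 6), (np.float64(0.563), 12), (np.float64(0.541), 14)]
ball in groove x -25 [234. 214.]
ball in groove x -60 [242. 221.]
ball in groove x -80 [247. 225.]
ball in groove x -100 [252. 229.]
ball 0.61 [239.2 291.5] on dish floor: [11.2 60.3]
ball 0.47 [265.1 288.7] on dish floor: [-30.6   4.9]
tilt fit [(np.float64(0.662), 8), (np.float64(0.646), 10), (np.float64(0.62), 6), (np.float64(0.602), 12), (np.float64(0.563), 14)]
ball in groove x -25 [234. 214.]
ball in groove x -60 [242. 221.]
ball in groove x -80 [247. 225.]
ball in groove x -100 [252. 229.]
ball 0.68 [239.7 291.4] on dish floor: [10.5 59.4]
```

Request:
play_rows:
  targets:
    - {"slide":[0,0,0.003],"roll":0}
    - {"slide":[0,0,0.003],"roll":0}
    - {"slide":[0,0,0],"roll":0}
  hand: -0.302

```text
clock: 34.72
eef_pos: [599.4, 242.6, 70.3]
orientation: [[0.996, 0.085, 0.003], [0.085, -0.996, 0.001], [0.004, -0.001, -1.0]]
force: [2.3, 0.5, 7.0]
grip_width: 29.8
grasp_force: 11.6
```

Request:
play_rows:
  targets:
    - {"slide":[0,0,0],"roll":0}
    - {"slide":[0,0,0],"roll":0}
    - {"slide":[0,0,0],"roll":0}
  hand: -0.29

```text
clock: 35.1
eef_pos: [597.7, 242.3, 68.0]
orientation: [[0.996, 0.085, -0.002], [0.085, -0.996, -0.001], [-0.002, 0.0, -1.0]]
force: [-0.5, 0.9, -1.0]
grip_width: 30.3
grasp_force: 0.0
```

Request:
play_rows:
  targets:
    - {"slide":[0,0,0],"roll":0}
    - {"slide":[0,0,0],"roll":0}
    - {"slide":[0,0,0],"roll":0}
    - {"slide":[0,0,0],"roll":0}
  hand: 0.3

```text
clock: 35.6
eef_pos: [598.3, 242.3, 68.8]
orientation: [[0.996, 0.085, 0.0], [0.085, -0.996, -0.0], [0.0, 0.0, -1.0]]
force: [-0.3, -0.5, -0.2]
grip_width: 55.7
grasp_force: 0.0
```

```bash
python3 - <<'E'
from h import *
go(0,0,70,.085)
s=robot.read_state()['eef_pos']
for i in range(2):
  try: fit(gh=s[2]+19)
  except IndexError: print('miss')
E
```

```text
clock 35.60 pos [598.3 242.3  68.8] yaw 0.0847 tilt 0.000 grip 55.7 f 0.0 F [-0.3 -0.5 -0.2]
roll -0.0002 slide [-616.7  190.6   -1.2]
tilt fit [(np.float64(0.526), 8), (np.float64(0.515), 6), (np.float64(0.495), 4), (np.float64(0.491), 10), (np.float64(0.474), 2)]
ball in groove x -25 [235. 216.]
ball in groove x -60 [243. 223.]
ball in groove x -80 [248. 227.]
ball in groove x -100 [253. 231.]
ball 0.67 [265. 289.] on dish floor: [-31.1   5.7]
tilt fit [(np.float64(0.561), 8), (np.float64(0.544), 6), (np.float64(0.531), 10), (np.float64(0.522), 4), (np.float64(0.5), 12)]
ball in groove x -25 [235. 216.]
ball in groove x -60 [243. 223.]
ball in groove x -80 [248. 227.]
ball in groove x -100 [253. 231.]
ball 0.46 [239.4 291.2] on dish floor: [11.5 59.6]
```

Request:
play_rows:
  targets:
    - {"slide":[0,0,0],"roll":0}
    - {"slide":[0,0,0],"roll":0}
    - {"slide":[0,0,-0.02],"roll":0}
    - {"slide":[0,0,-0.05],"roll":0}
    - {"slide":[0,0,-0.05],"roll":0}
    - {"slide":[0,0.06,-0.03],"roll":0}
    - {"slide":[0,0.06,0],"roll":0}
    - {"slide":[0,0.06,0],"roll":0}
    - {"slide":[0,0.06,0],"roll":0}
    - {"slide":[0,0.06,0],"roll":0}
    - {"slide":[0,0.06,0],"roll":0}
    - {"slide":[0,0,0],"roll":0}
  hand: 1

```text
clock: 37.4
eef_pos: [628.2, -116.7, 218.1]
orientation: [[0.997, 0.079, 0.001], [0.079, -0.997, -0.001], [0.001, 0.001, -1.0]]
force: [-1.2, 0.9, -0.2]
grip_width: 85.4
grasp_force: 0.0
```

```bash
python3 - <<'E'
from h import *
go(0,0,70,.085)
D=np.array([362.5,369.1]);c,n=np.cos(.085),np.sin(.085)
for v in('side','top'):
  k=capture(v)
  for q in('big1','small1'):
    for o in outline_of(k,q):
      m=np.argwhere(o['pixels']).mean(0)[::-1];X=ray(k,*m,21 if q=='big1' else 12)[:2];d=X-C
      print(v,q,round(o['confidence'],2),o['pixels'].sum(),m.round(),'dish',(X-D).round(),'tray',round(d[0]*c+d[1]*n),round(-d[0]*n+d[1]*c))
  # joint pose fit of standing scoop: x,y,yaw,tilt
  from scipy.optimize import minimize
  for o in outline_of(k,'scoop_grip'):
    M=o['pixels']; cc=ray(k,*np.argwhere(M).mean(0)[::-1],20)[:2]
    if np.hypot(*(cc-[550,240]))>70: continue
    S=4
    def iou(t,full=False):
      x,y,yw,a=t;m=np.zeros((420,560),'uint8')
      def W(px,py,pz):
        q=[px*np.cos(a)-pz*np.sin(a),pz*np.cos(a)+px*np.sin(a)]
        return proj(k,[x+q[0]*np.cos(yw)-py*np.sin(yw),y+q[0]*np.sin(yw)+py*np.cos(yw),q[1]])
      P=lambda L:cv2.fillPoly(m,[np.array([W(*t)*16 for t in L]).round().astype('int32')],1,shift=4)
      P([(-7,-50,0),(-7,50,0),(-7,50,45),(-7,-50,45)])
      for e in(-49,49):P([(-83,e,0),(-7,e,0),(-7,e,45),(-83,e,33)])
      for e in(-45,-15,15,45):P([(-109,e-2,0),(-7,e-2,0),(-7,e+2,4),(-109,e+2,4)])
      for e in(-6,6):P([(e,-15,35),(e,15,35),(e,15,125),(e,-15,125)])
      for e in(-15,15):P([(-6,e,35),(6,e,35),(6,e,125),(-6,e,125)])
      return -(m&M).sum()/(m|M).sum()
    for a in(-.2,0,.2):
      r=minimize(iou,[598,242,.085,a],method='Nelder-Mead',options=dict(initial_simplex=np.array([598,242,.085,a])+np.vstack([np.zeros(4),np.diag([8,8,.1,.15])])))
      print(v,'scoop',r.x.round(3),round(r.fun,3))
E
```

```text
clock 37.40 pos [ 628.2 -116.7  218.1] yaw 0.0790 tilt 0.002 grip 85.4 f 0.0 F [-1.2  0.9 -0.2]
roll -0.004 slide [-616.  -169.6  148.1]
side big1 0.7 146 [265. 289.] dish [-30.   6.] tray -179 402
side big1 0.54 149 [239. 292.] dish [11. 61.] tray -133 454
side scoop [644.65  267.566   0.708  -1.861] 0.0
side scoop [ 5.71442e+02  2.22491e+02  4.78000e-01 -1.24000e-01] 1.3138706605206234e+16
side scoop [ 5.87633e+02  2.05485e+02  5.98000e-01 -1.61000e-01] 1.3138706605206234e+16
top big1 0.66 143 [175. 237.] dish [ 7. 59.] tray -138 453
top big1 0.63 161 [193. 257.] dish [-34.   3.] tray -183 400
top scoop [681.289 322.466  -0.871  -1.42 ] 0.0
top scoop [ 5.4579e+02  3.5441e+02 -3.5600e-01 -1.0690e+00] 0.0
top scoop [ 5.55576e+02  3.68271e+02 -1.85000e-01 -9.75000e-01] 0.0<stdin>:27: RuntimeWarning: overflow encountered in scalar negative
```

Request:
play_rows:
  targets:
    - {"slide":[-0.03,0.05,0],"roll":0}
    - {"slide":[-0.03,0.05,0],"roll":0}
    - {"slide":[-0.03,0.05,0],"roll":0}
    - {"slide":[-0.03,0.05,0],"roll":0}
    - {"slide":[-0.03,0.05,0],"roll":0}
    - {"slide":[0,0,0],"roll":0}

```text
clock: 38.55
eef_pos: [498.2, -376.9, 216.6]
orientation: [[0.997, 0.08, -0.001], [0.08, -0.997, -0.0], [-0.001, 0.0, -1.0]]
force: [0.1, 0.3, -1.2]
grip_width: 85.8
grasp_force: 0.0
```

```bash
python3 - <<'E'
from h import *
from scipy.optimize import minimize
c,n=np.cos(.085),np.sin(.085)
for v in('side','top'):
  k=capture(v)
  # small balls: dark blobs on the tray floor
  g=cv2.cvtColor(cv2.resize(k['img'],None,fx=4,fy=4,interpolation=2),cv2.COLOR_RGB2GRAY)
  h=cv2.HoughCircles(g,cv2.HOUGH_GRADIENT,1,16,param1=80,param2=11,minRadius=10,maxRadius=17)
  for x,y,r in(h[0] if h is not None else []):
    d=ray(k,x/4,y/4,12)[:2]-C;t=(d[0]*c+d[1]*n,-d[0]*n+d[1]*c)
    if abs(t[0])<118 and abs(t[1])<70:print(v,'circle',np.round(t),r)
  for o in outline_of(k,'small1'):print(v,'small',round(o['confidence'],2),np.round(o['extent']))
  for o in outline_of(k,'scoop_grip'):
    M=o['pixels'].astype(bool); cc=ray(k,*np.argwhere(M).mean(0)[::-1],20)[:2]
    if np.hypot(*(cc-[550,240]))>70: continue
    def iou(t):
      x,y,yw,a=t;m=np.zeros((420,560),'uint8')
      def W(px,py,pz):
        q=[px*np.cos(a)-pz*np.sin(a),pz*np.cos(a)+px*np.sin(a)]
        return proj(k,[x+q[0]*np.cos(yw)-py*np.sin(yw),y+q[0]*np.sin(yw)+py*np.cos(yw),q[1]])
      P=lambda L:cv2.fillPoly(m,[np.array([W(*t)*16 for t in L]).round().astype('int32')],1,shift=4)
      P([(-7,-50,0),(-7,50,0),(-7,50,45),(-7,-50,45)])
      for e in(-49,49):P([(-83,e,0),(-7,e,0),(-7,e,45),(-83,e,33)])
      for e in(-45,-15,15,45):P([(-109,e-2,0),(-7,e-2,0),(-7,e+2,4),(-109,e+2,4)])
      for e in(-6,6):P([(e,-15,35),(e,15,35),(e,15,125),(e,-15,125)])
      for e in(-15,15):P([(-6,e,35),(6,e,35),(6,e,125),(-6,e,125)])
      m=m>0
      return -float((m&M).sum())/float((m|M).sum())
    for a in(-.2,0,.2):
      p=np.array([598,242,.085,a]);r=minimize(iou,p,method='Nelder-Mead',options=dict(initial_simplex=p+np.vstack([np.zeros(4),np.diag([8,8,.1,.15])])))
      print(v,'scoop',r.x.round(3),round(r.fun,3))
E
```

```text
side circle [-100.   -9.] 11.4
side circle [-52. -36.] 14.1
side scoop [ 6.00140e+02  2.44019e+02  1.60000e-02 -1.03000e-01] -0.653
side scoop [6.04766e+02 2.43157e+02 7.20000e-02 2.00000e-03] -0.681
side scoop [6.05314e+02 2.44985e+02 7.70000e-02 4.60000e-02] -0.668
top circle [-53. -31.] 14.1
top circle [-101.  -11.] 12.9
top circle [-70.  -1.] 15.2
top scoop [ 5.98221e+02  2.41886e+02  8.30000e-02 -4.70000e-02] -0.489
top scoop [6.04360e+02 2.41084e+02 7.80000e-02 3.60000e-02] -0.55
top scoop [6.03450e+02 2.43815e+02 1.16000e-01 5.20000e-02] -0.547
```

The scoop stands upright (the fit gives about 0 rad tilt), three small balls are in the tray, and both large ones are in the dish. Handing in.

```bash
python3 -c "
from cell import order
print(order.hand_in())"
```

```text
the job is handed in; nothing more can be done
None
```

I handed the job in at about 39 s of the 64 s. My last measurements put both large balls in the dish, three small balls in the tray and the slotted scoop upright on the table; the hand-in gave no verdict.

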